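# Tip the calibration balls into the carriage box

## Robot

A 7-joint arm with a two-finger parallel gripper is mounted at the origin on the work surface. World frame = base frame: x ahead of the robot, y to its left, z up, the work surface at z = 0. Lengths are in m, angles in rad, forces in N, time in s.
With the tool pointing down it reaches from about 0.425 to 0.875 m from the base axis. Payload 4.7 kg.
Tool frame: the origin (TCP) lies on the centre line of the jaws, within the pads' length; the fingertips stand 14 mm ahead of it and the grasp point (between the pads) lies 5 mm behind it; z points along the fingers, y is the line along which they close (so a half turn about z gives the same grasp; the last joint's range is limited). The gripper opens to 87 mm and grips with 3 to 60 N. Pads are 19 mm wide; open, the fingers measure 117 mm over their backs; the gripper's body (75 mm by 190 mm) begins 51 mm behind the grasp point.
Start: joints at [1.356, 0.321, -0.07, 1.45, 0.023, 1.371, -0.057], TCP at [0.147, -0.633, 0.237] pointing down, gripper open.
Joint ranges: [-2.86, 2.86], [-0.3, 2.09], [-1.38, 1.24], [0.06, 2.45], [-1.56, 4.7], [0.09, 2.05], [-2.69, 2.69]. Speed limits (rad/s): [2.57, 2.57, 3.14, 3.14, 3.14, 3.14, 3.14].

## Interface

Orientations are given as a rotation vector (axis times angle).
In Python, from bench import * gives the robot as it stands.
- The arm moves only by the shell command python3 -m jog 'ROWS' [FORCE]. ROWS is JSON, a list of rows, each an object of numbers: "claw": the finger opening in mm, from 0 to 87; "dx", "dy", "dz": the shift along the tool's x, y, z in mm; "spin": the turn about the tool's z in degrees. In form: [{"claw": .., "dx": .., "dy": .., "dz": .., "spin": ..}, ...]. A call has 1 to 20 rows; each row is the pose to reach, as a shift and turn from the pose commanded when the call began, along the tool's axes at that moment; what a row does not reach only later rows make up. A row lasts 1/12 s, in which the tool goes at most 41.7 mm and 7.16 degrees, less where a joint would pass 70% of its speed; a pose out of reach is approached as far as the arm can. A call with a gripper value outside its range is refused whole. The fingers move at their own pace and stop on an object; FORCE is the grip in N (left out, the last holds). Time passes only in rows, so rows that repeat a pose let the fingers close. It gives the time, the measured TCP pose, the force, the opening and the grip force at its end, in the units of the state.
- get_state(): the state, without advancing time (a new reading comes with each control period).
- get_image(name): name is "scene" or "top" or "wrist"; returns a dict with "frame" (420x560x3 uint8, red, green, blue), "depth" (420x560 float32, m along the optical axis (not along the pixel's ray), 0 where there is no reading), "K" (3x3 intrinsics, pixels), "T" (4x4, takes a point from camera to world coordinates); the wrist camera has in their place "mount" (4x4, takes a point from camera to tool coordinates, whose origin is the TCP and whose axes are the flange's). Camera axes: x right, y down, z forward; pixel columns grow to the right and rows downward; lengths in m; the calibration is good to about 2 mm. A picture is of the moment at which its call begins: read the wrist's pose just before it.
- close_job(): hands the job in; it is judged then, once.
The state is a dict: "time": time; "joint_positions": joint angles; "qd": joint speeds; "joint_torque": joint torques, N m; "position": TCP position; "tool_rot": TCP orientation; "ft_force": force on the tool from outside, world axes, zero at the start; "torque": the same for the moment, N m; "grip_width": opening from 0.0 (shut) to 1.0 (fully open); "grip_force": force on a finger pad.
Only numpy, scipy, OpenCV 4.12 (cv2) and the standard library are available. Lean on these libraries where they do the work, as an engineer would, in place of code of your own. Each camera call takes 0.05 s, during which the arm holds its last target. There are 200 camera calls.

## Task

Two steel calibration balls wait in the tipping pan of one of the two chutes over the slide rail; the other chute's pan is empty. Slide the carriage box along its rail by the brass post until it stands squarely under the chute with the balls, then press that chute's bar down so that the pan tips and both balls drop through the spout into the box. Leave the box under that spout with both balls in it.

Things in the scene. Friction and masses are not known exactly. Their poses are not given: they have to be found in the camera images.
- box_floor (a point): Centre of the inner floor of the white carriage box (100 x 120 mm, rim 75 mm and this point 24 mm above the table). y: along the rail, its only motion (1.5 N friction, stays put, 235 mm each way from mid-rail); x: away from the robot. Its handle, an upright brass post of 16 mm diameter, stands at x -155, y 0 mm here, top 125 mm above the table, free all round above 50 mm: pinch or push it.
- press_bar (a point): Top centre of the loaded chute's aluminium press bar (24 mm deep, 100 mm along the rail), 183 mm above the table at rest. x: away from the robot, y: along the rail, z up. Spout (64 x 72 mm inside, end 90 mm above the table): centre at x +70, y 0 mm here, so the box belongs at y 0. Bar goes nearly straight down, 57 mm for 0.5 rad, stop at 68 mm; takes under 5 N, springs back.
- ball_a: One of two steel calibration balls, 25 mm in diameter, 64 g; origin at its centre. Starts in the dark tipping pan behind the loaded chute's spout, about 167 mm above the table. Pressing the bar tips the pan; the balls roll out from 0.2 rad on (hold the bar down a second). The twin chute over the other half of the rail has an empty pan; which is left or right varies.
- ball_b: The second, equal steel ball, 25 mm in diameter, origin at its centre, beside the first in the same pan.
Things that resemble listed ones, but are neither listed nor needed, are in the scene too. What is shaped like the ball_a but brown or pink is not meant.

How it is judged:
On the way, in this order (a step that is already met when the one before it is completed fails the run):
1. the box stands under the loaded spout, within 20 mm along the rail, with both balls still up in the pan (y of box_floor in the frame of press_bar between -0.02 and 0.02 m and height (world z) of each of ball_a, ball_b above 0.15 m), for 0.2 s.
2. with the box there, the pan is tipped by more than 0.12 rad (y of box_floor in the frame of press_bar between -0.02 and 0.02 m and angle between press_bar's own z axis and vertical above 0.12 rad), for 0.05 s.
At the end, for the whole second after the job is handed in: Both balls lie inside the carriage box (below its rim, between its walls) and the box stands under the loaded chute's spout, within 20 mm along the rail (y of box_floor in the frame of press_bar between -0.02 and 0.02 m and x of ball_a in the frame of box_floor between -0.046 and 0.046 m and y of ball_a in the frame of box_floor between -0.056 and 0.056 m and z of ball_a in the frame of box_floor between 0 and 0.04 m and x of ball_b in the frame of box_floor between -0.046 and 0.046 m and y of ball_b in the frame of box_floor between -0.056 and 0.056 m and z of ball_b in the frame of box_floor between 0 and 0.04 m); the robot touches nothing.
It also fails if it takes over 51 s, if anything falls off the work surface, if the arm or the gripper's body presses on something with over 40 N, if the wrist force passes 120 N, or if a joint passes its speed limit or range.

## Working session

There is one attempt and no reset: what is moved stays moved. The work goes in short steps, Python scripts to look and compute and a shell command to move; the robot and the scene stay as the last step left them, time stands still between calls to the robot, and variables do not carry over. Pictures are saved under pics/ and viewed, at most 10 in all, crops included, and the job is handed in when it is done.

```bash
mkdir -p pics
python3 - <<'E'
from bench import *
import cv2,numpy as np
s=get_state();print(s['time'],s['position'],s['tool_rot'])
for n in("scene","top"):
    d=get_image(n);cv2.imwrite(f"pics/{n}0.png",d["frame"][:,:,::-1]);np.savez(f"{n}0.npz",**d);print(d["K"],d["T"])
E
```

```text
0.0 [ 0.14724277 -0.63256656  0.23544902] [-3.11917065e+00 -3.58410693e-01  4.96141659e-04]
[[447.49960957   0.         280.48624927]
 [  0.         447.49960957 207.75817399]
 [  0.           0.           1.        ]] [[-0.65950002  0.46038115 -0.59422969  1.11422036]
 [ 0.75168544  0.39826344 -0.52569501  0.39162943]
 [-0.00536011 -0.79336967 -0.60871655  0.59960971]
 [ 0.          0.          0.          1.        ]]
[[508.9960192    0.         280.84089078]
 [  0.         508.9960192  205.17208047]
 [  0.           0.           1.        ]] [[-1.29203884e-03 -9.88031951e-01  1.54243946e-01  5.25222928e-01]
 [-9.99947510e-01 -2.91232740e-04 -1.02416874e-02  2.95749484e-02]
 [ 1.01640353e-02 -1.54249082e-01 -9.87979713e-01  9.49280927e-01]
 [ 0.00000000e+00  0.00000000e+00  0.00000000e+00  1.00000000e+00]]
```

View pics/scene0.png

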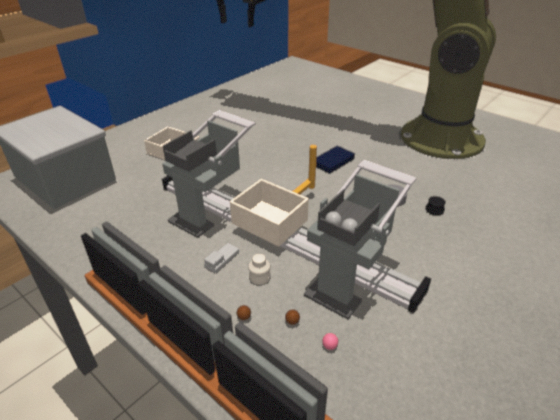

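View pics/top0.png

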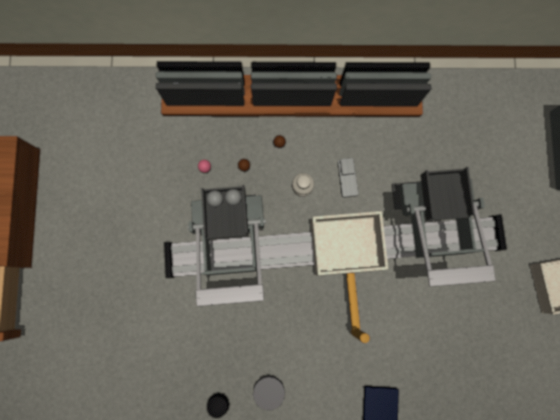

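The loaded chute is the left one in the top view: balls at (215,198) and (233,197), press bar at about (230,296). The box rim is at about (349,243) and the post top at about (363,338). Next I'll measure these.

```bash
cat > h.py <<'E'
import numpy as np,cv2
def load(n): return dict(np.load(n+"0.npz"))
def ray(d,uv,z):
    r=d["T"][:3,:3]@np.linalg.inv(d["K"])@[uv[0],uv[1],1];o=d["T"][:3,3]
    return o+r*(z-o[2])/r[2]
def cloud(d):
    v,u=np.indices(d["depth"].shape);p=np.stack([u,v,np.ones_like(u)],-1)@np.linalg.inv(d["K"]).T*d["depth"][...,None]
    return p@d["T"][:3,:3].T+d["T"][:3,3]
E
python3 - <<'E'
from h import *
d=load("top");P=cloud(d);h=cv2.cvtColor(d["frame"],cv2.COLOR_RGB2HSV);Z=P[...,2]
def blob(m,win):
    w=np.zeros(m.shape,np.uint8);u0,v0,u1,v1=win;w[v0:v1,u0:u1]=1
    m=(m*w).astype(np.uint8);n,l,st,c=cv2.connectedComponentsWithStats(m);i=1+np.argmax(st[1:,4]);m=l==i
    v,u=np.nonzero(m);return m,np.c_[u,v].astype(np.float32)
def rect(name,m,win,z):
    m,uv=blob(m,win);w=np.array([ray(d,p,z) for p in uv])
    c,s,a=cv2.minAreaRect((w[:,:2]*1000).astype(np.float32));print(name,len(uv),"c",np.round(c,1),"size",np.round(s,1),"ang",a,"depth z",np.median(Z[m]))
rect("barL",abs(Z-.183)<.012,(190,280,270,310),.183)
rect("barR",abs(Z-.183)<.012,(420,260,500,290),.183)
rect("box",(h[...,1]>25)&(h[...,2]>130)&(h[...,0]<45)&(Z>.06)&(Z<.09),(300,200,395,285),.075)
m=(h[...,1]>120)&(h[...,0]<30)&(Z>.112);rect("post",m,(340,310,380,350),.125)
print("balls",ray(d,(215,198),.167),ray(d,(233,197),.167),Z[198,215],Z[197,233])
E
```

```text
barL 1156 c [513.9  98.1] size [99.8 36.5] ang 89.93115234375 depth z 0.18320613901191124
barR 1156 c [ 542.2 -246.1] size [102.9  38.6] ang 89.95369720458984 depth z 0.18330343774693697
box 602 c [596.3 -97.5] size [100.1 120.3] ang 4.670594692230225 depth z 0.07531520145222675
post 79 c [ 442.6 -109.1] size [15.4 13.4] ang 44.983890533447266 depth z 0.1249060745071543
balls [0.65862477 0.12396816 0.167     ] [0.66021748 0.09598935 0.167     ] 0.1789487179963929 0.17881905406724785
```

```bash
python3 -m jog '[{"claw":87,"dx":203,"dy":-221,"dz":0,"spin":4},{"claw":87,"dx":203,"dy":-221,"dz":0,"spin":4},{"claw":87,"dx":203,"dy":-221,"dz":0,"spin":4},{"claw":87,"dx":203,"dy":-221,"dz":0,"spin":4},{"claw":87,"dx":203,"dy":-221,"dz":0,"spin":4},{"claw":87,"dx":203,"dy":-221,"dz":0,"spin":4},{"claw":87,"dx":203,"dy":-221,"dz":0,"spin":4},{"claw":87,"dx":203,"dy":-221,"dz":0,"spin":4},{"claw":87,"dx":406,"dy":-443,"dz":0,"spin":8.4},{"claw":87,"dx":406,"dy":-443,"dz":0,"spin":8.4},{"claw":87,"dx":406,"dy":-443,"dz":0,"spin":8.4},{"claw":87,"dx":406,"dy":-443,"dz":0,"spin":8.4},{"claw":87,"dx":406,"dy":-443,"dz":0,"spin":8.4},{"claw":87,"dx":406,"dy":-443,"dz":0,"spin":8.4},{"claw":87,"dx":406,"dy":-443,"dz":0,"spin":8.4},{"claw":87,"dx":406,"dy":-443,"dz":0,"spin":8.4},{"claw":87,"dx":406,"dy":-443,"dz":0,"spin":8.4},{"claw":87,"dx":406,"dy":-443,"dz":0,"spin":8.4},{"claw":87,"dx":406,"dy":-443,"dz":0,"spin":8.4},{"claw":87,"dx":406,"dy":-443,"dz":0,"spin":8.4}]' 15
```

```text
time: 1.77
position: [0.4416, -0.1113, 0.2363]
tool_rot: [3.139, 0.124, -0.001]
ft_force: [0.4, -0.6, 1.1]
grip_width: 1.002
grip_force: 0.0
```

```bash
python3 -m jog '[{"claw":87,"dx":1,"dy":-2,"dz":35},{"claw":87,"dx":1,"dy":-2,"dz":65},{"claw":87,"dx":1,"dy":-2,"dz":95},{"claw":87,"dx":1,"dy":-2,"dz":115},{"claw":87,"dx":1,"dy":-2,"dz":133},{"claw":87,"dx":1,"dy":-2,"dz":133},{"claw":10,"dx":1,"dy":-2,"dz":133},{"claw":10,"dx":1,"dy":-2,"dz":133},{"claw":10,"dx":1,"dy":-2,"dz":133},{"claw":10,"dx":1,"dy":-2,"dz":133},{"claw":10,"dx":1,"dy":-2,"dz":133},{"claw":10,"dx":1,"dy":-2,"dz":133},{"claw":10,"dx":1,"dy":-2,"dz":133},{"claw":10,"dx":1,"dy":-2,"dz":133},{"claw":10,"dx":1,"dy":-2,"dz":133},{"claw":10,"dx":1,"dy":-2,"dz":133}]' 15
```

```text
$[0]: bad value
```

```bash
python3 -m jog '[{"claw":87,"dx":1,"dy":-2,"dz":35,"spin":0},{"claw":87,"dx":1,"dy":-2,"dz":65,"spin":0},{"claw":87,"dx":1,"dy":-2,"dz":95,"spin":0},{"claw":87,"dx":1,"dy":-2,"dz":115,"spin":0},{"claw":87,"dx":1,"dy":-2,"dz":133,"spin":0},{"claw":87,"dx":1,"dy":-2,"dz":133,"spin":0},{"claw":10,"dx":1,"dy":-2,"dz":133,"spin":0},{"claw":10,"dx":1,"dy":-2,"dz":133,"spin":0},{"claw":10,"dx":1,"dy":-2,"dz":133,"spin":0},{"claw":10,"dx":1,"dy":-2,"dz":133,"spin":0},{"claw":10,"dx":1,"dy":-2,"dz":133,"spin":0},{"claw":10,"dx":1,"dy":-2,"dz":133,"spin":0},{"claw":10,"dx":1,"dy":-2,"dz":133,"spin":0},{"claw":10,"dx":1,"dy":-2,"dz":133,"spin":0},{"claw":10,"dx":1,"dy":-2,"dz":133,"spin":0},{"claw":10,"dx":1,"dy":-2,"dz":133,"spin":0}]' 15
```

```text
time: 3.1
position: [0.4431, -0.1074, 0.1035]
tool_rot: [3.139, 0.129, -0.0]
ft_force: [0.2, -0.2, -0.6]
grip_width: 0.324
grip_force: 0.0
```

```bash
python3 -m jog '[{"claw":10,"dx":0,"dy":0,"dz":0,"spin":0},{"claw":10,"dx":0,"dy":0,"dz":0,"spin":0},{"claw":10,"dx":0,"dy":0,"dz":0,"spin":0},{"claw":10,"dx":0,"dy":0,"dz":0,"spin":0},{"claw":10,"dx":0,"dy":0,"dz":0,"spin":0},{"claw":10,"dx":0,"dy":0,"dz":0,"spin":0}]' 15
python3 -m jog '[{"claw":10,"dx":0,"dy":-10,"dz":0,"spin":0},{"claw":10,"dx":0,"dy":-22,"dz":0,"spin":0},{"claw":10,"dx":0,"dy":-35,"dz":0,"spin":0},{"claw":10,"dx":0,"dy":-48,"dz":0,"spin":0},{"claw":10,"dx":0,"dy":-61,"dz":0,"spin":0},{"claw":10,"dx":0,"dy":-74,"dz":0,"spin":0},{"claw":10,"dx":0,"dy":-87,"dz":0,"spin":0},{"claw":10,"dx":0,"dy":-100,"dz":0,"spin":0},{"claw":10,"dx":0,"dy":-113,"dz":0,"spin":0},{"claw":10,"dx":0,"dy":-126,"dz":0,"spin":0},{"claw":10,"dx":0,"dy":-139,"dz":0,"spin":0},{"claw":10,"dx":0,"dy":-152,"dz":0,"spin":0},{"claw":10,"dx":0,"dy":-165,"dz":0,"spin":0},{"claw":10,"dx":0,"dy":-178,"dz":0,"spin":0},{"claw":10,"dx":0,"dy":-188,"dz":0,"spin":0},{"claw":10,"dx":0,"dy":-196,"dz":0,"spin":0},{"claw":10,"dx":0,"dy":-201,"dz":0,"spin":0},{"claw":10,"dx":0,"dy":-201,"dz":0,"spin":0},{"claw":10,"dx":0,"dy":-201,"dz":0,"spin":0},{"claw":10,"dx":0,"dy":-201,"dz":0,"spin":0}]' 15
```

```text
time: 3.6
position: [0.4432, -0.1077, 0.1035]
tool_rot: [3.139, 0.129, 0.0]
ft_force: [-0.0, -1.0, -0.3]
grip_width: 0.176
grip_force: 15.0
time: 5.27
position: [0.4265, 0.0933, 0.1035]
tool_rot: [-3.138, -0.129, 0.001]
ft_force: [1.4, 1.2, -1.5]
grip_width: 0.176
grip_force: 15.0
```

```bash
python3 -m jog '[{"claw":60,"dx":0,"dy":0,"dz":0,"spin":0},{"claw":60,"dx":0,"dy":0,"dz":0,"spin":0},{"claw":60,"dx":0,"dy":0,"dz":0,"spin":0},{"claw":60,"dx":0,"dy":0,"dz":0,"spin":0},{"claw":60,"dx":0,"dy":0,"dz":0,"spin":0},{"claw":60,"dx":0,"dy":0,"dz":0,"spin":0},{"claw":60,"dx":0,"dy":0,"dz":-30,"spin":0},{"claw":60,"dx":0,"dy":0,"dz":-65,"spin":0},{"claw":0,"dx":0,"dy":0,"dz":-100,"spin":0},{"claw":0,"dx":0,"dy":0,"dz":-130,"spin":0},{"claw":0,"dx":0,"dy":0,"dz":-140,"spin":0},{"claw":0,"dx":0,"dy":0,"dz":-140,"spin":0},{"claw":0,"dx":0,"dy":0,"dz":-140,"spin":0},{"claw":0,"dx":0,"dy":0,"dz":-140,"spin":0},{"claw":0,"dx":0,"dy":0,"dz":-140,"spin":0},{"claw":0,"dx":0,"dy":0,"dz":-140,"spin":0}]' 15
python3 - <<'E'
from bench import *
from h import *
for n in("scene","top"):
    d=get_image(n);cv2.imwrite(f"pics/{n}1.png",d["frame"][:,:,::-1]);np.savez(f"{n}1.npz",**d)
R=np.array([[.9967,.0815],[-.0815,.9967]])
for n in("scene","top"):
    P=cloud(load(n)).reshape(-1,3);q=(P[:,:2]-[.5139,.0981])@R.T  # chute frame
    for a in range(-40,90,10):
        m=(q[:,0]*1e3>a)&(q[:,0]*1e3<a+10)&(abs(q[:,1])<.1)&(P[:,2]<.3)
        b=m&(P[:,2]>.17)
        print(n,a,P[m,2].max().round(3),b.sum(), q[b,1].min().round(3) if b.any() else '',q[b,1].max().round(3) if b.any() else '')
E
```

```text
time: 6.6
position: [0.4258, 0.0927, 0.242]
tool_rot: [-3.139, -0.129, 0.004]
ft_force: [-0.3, -0.2, 0.3]
grip_width: 0.17
grip_force: 0.0
scene -40 0.003 0  
scene -30 0.003 0  
scene -20 0.185 70 -0.045 0.05
scene -10 0.185 187 -0.047 0.052
scene 0 0.185 301 -0.048 0.052
scene 10 0.184 51 -0.047 0.05
scene 20 0.179 41 -0.047 0.051
scene 30 0.182 324 -0.047 0.05
scene 40 0.174 16 -0.047 0.051
scene 50 0.169 0  
scene 60 0.167 0  
scene 70 0.164 0  
scene 80 0.183 21 -0.03 0.035
top -40 0.005 0  
top -30 0.005 0  
top -20 0.187 270 -0.049 0.05
top -10 0.188 456 -0.048 0.05
top 0 0.187 379 -0.049 0.05
top 10 0.181 55 -0.048 0.05
top 20 0.179 53 -0.048 0.049
top 30 0.184 198 -0.048 0.05
top 40 0.174 26 -0.047 0.049
top 50 0.171 3 0.045 0.048
top 60 0.167 0  
top 70 0.166 0  
top 80 0.185 20 -0.032 0.034
```

View pics/top1.png

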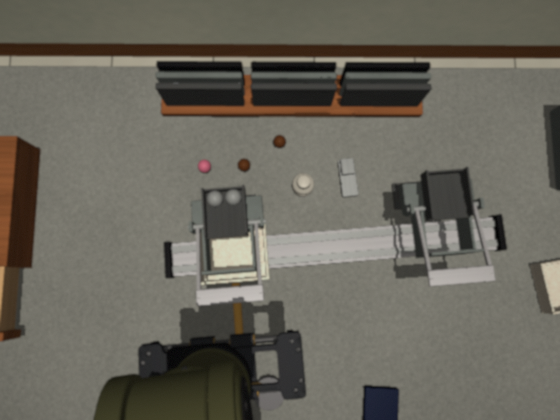

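View pics/scene1.png

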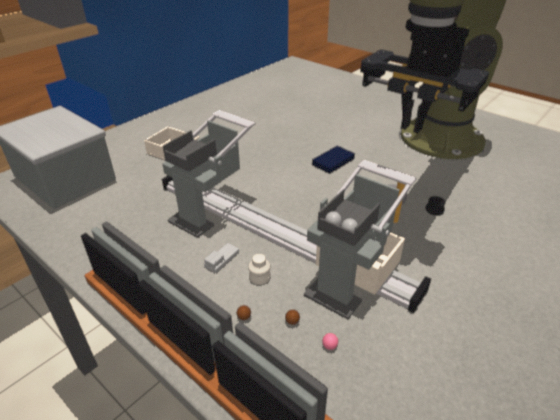

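Both balls are still in the pan (215,198)/(233,197), and the box is under the left chute with its right edge at about u=268. I'll check the box offset and the bar centre.

Run:
```python
from h import *
d=dict(np.load("top1.npz"));P=cloud(d);h=cv2.cvtColor(d["frame"],cv2.COLOR_RGB2HSV);Z=P[...,2]
R=np.array([[.9967,.0815],[-.0815,.9967]])
c=lambda m:np.array([R@ray(d,(u,v),.075)[:2]*1e3 for v,u in zip(*np.nonzero(m))])
w=np.zeros(Z.shape,bool);w[220:288,195:280]=1
q=c(w&(abs(Z-.075)<.01)&(h[...,2]>110));print("box rim in rail frame",np.percentile(q,[1,99],axis=0),"want y 55.9-60=-4.1 .. 115.9")
w[:]=0;w[275:315,190:270]=1
m=w&(abs(Z-.183)<.006)
q=np.array([R@ray(d,(u,v),.183)[:2]*1e3 for v,u in zip(*np.nonzero(m&(h[...,2]>np.median(h[...,2][m])-25)))])
print("bar",np.percentile(q,[2,50,98],axis=0)); print("bar profile V",h[284:310,230,2],Z[284:310,230].round(3))
print("tcp",R@[425.8,92.7])
```

```text
box rim in rail frame [[536.4343806   -2.1273003 ]
 [625.90103625 111.22138227]] want y 55.9-60=-4.1 .. 115.9
bar [[507.08015149   9.32776871]
 [517.43980913  57.34527017]
 [526.44804133 102.59723564]]
bar profile V [ 63  67  90 132 168 183 184 187 187 189 189 189 190 191 192 186 161 121
  89  74  65  64  63  61  62  63] [-0.001 -0.001 -0.     0.181  0.181  0.183  0.185  0.185  0.184  0.184
  0.184  0.185  0.184  0.185  0.183  0.184  0.182  0.184  0.949  0.182
  0.002  0.001 -0.002  0.001  0.    -0.003]
tcp [431.94991  57.69139]
```

```bash
python3 -m jog '[{"claw":0,"dx":20,"dy":1,"dz":0,"spin":0},{"claw":0,"dx":50,"dy":1,"dz":0,"spin":0},{"claw":0,"dx":75,"dy":1,"dz":0,"spin":0},{"claw":0,"dx":85,"dy":1,"dz":0,"spin":0},{"claw":0,"dx":85,"dy":1,"dz":0,"spin":0},{"claw":0,"dx":85,"dy":1,"dz":0,"spin":0},{"claw":0,"dx":85,"dy":1,"dz":0,"spin":0}]' 15
python3 - <<'E'
from bench import *
from h import *
d=get_image("scene");cv2.imwrite("pics/scene2.png",cv2.resize(d["frame"][80:330,250:500,::-1],(700,700))[:600])
E
```

```text
time: 7.28
position: [0.5105, 0.099, 0.2431]
tool_rot: [3.139, 0.13, -0.002]
ft_force: [-0.3, -0.2, 0.2]
grip_width: 0.007
grip_force: 0.0
```

View pics/scene2.png

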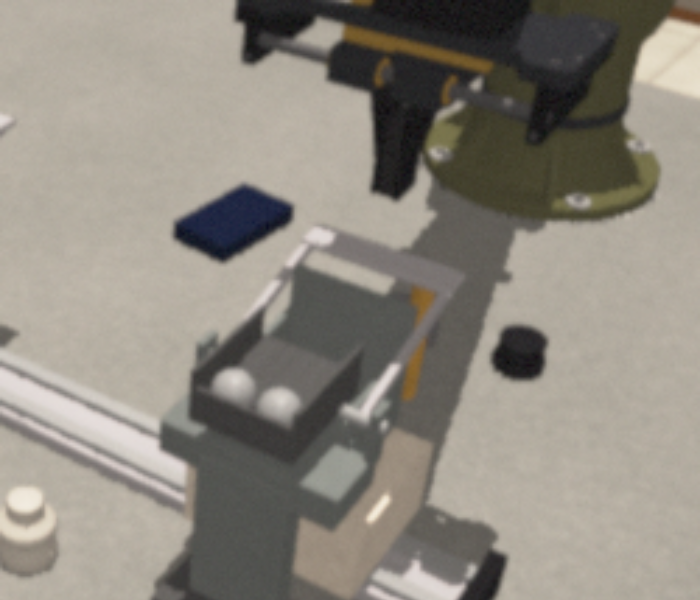

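The closed fingertips (393,190) sit right above the bar centre (390,255), and the balls are still in the pan. Pressing now.

```bash
python3 -m jog '[{"claw":0,"dx":1,"dy":0,"dz":20,"spin":0},{"claw":0,"dx":1,"dy":0,"dz":36,"spin":0},{"claw":0,"dx":1,"dy":0,"dz":44,"spin":0},{"claw":0,"dx":1,"dy":0,"dz":50,"spin":0},{"claw":0,"dx":1,"dy":0,"dz":55,"spin":0},{"claw":0,"dx":1,"dy":0,"dz":60,"spin":0},{"claw":0,"dx":1,"dy":0,"dz":65,"spin":0},{"claw":0,"dx":1,"dy":0,"dz":70,"spin":0},{"claw":0,"dx":1,"dy":0,"dz":75,"spin":0},{"claw":0,"dx":1,"dy":0,"dz":80,"spin":0},{"claw":0,"dx":1,"dy":0,"dz":85,"spin":0},{"claw":0,"dx":1,"dy":0,"dz":90,"spin":0},{"claw":0,"dx":1,"dy":0,"dz":90,"spin":0},{"claw":0,"dx":1,"dy":0,"dz":90,"spin":0},{"claw":0,"dx":1,"dy":0,"dz":90,"spin":0},{"claw":0,"dx":1,"dy":0,"dz":90,"spin":0},{"claw":0,"dx":1,"dy":0,"dz":90,"spin":0},{"claw":0,"dx":1,"dy":0,"dz":90,"spin":0},{"claw":0,"dx":1,"dy":0,"dz":90,"spin":0},{"claw":0,"dx":1,"dy":0,"dz":90,"spin":0}]' 15
python3 -m jog '[{"claw":0,"dx":0,"dy":0,"dz":0,"spin":0},{"claw":0,"dx":0,"dy":0,"dz":0,"spin":0},{"claw":0,"dx":0,"dy":0,"dz":0,"spin":0},{"claw":0,"dx":0,"dy":0,"dz":0,"spin":0},{"claw":0,"dx":0,"dy":0,"dz":0,"spin":0},{"claw":0,"dx":0,"dy":0,"dz":0,"spin":0},{"claw":0,"dx":0,"dy":0,"dz":0,"spin":0},{"claw":0,"dx":0,"dy":0,"dz":0,"spin":0},{"claw":0,"dx":0,"dy":0,"dz":0,"spin":0},{"claw":0,"dx":0,"dy":0,"dz":0,"spin":0}]'
python3 - <<'E'
from bench import *
from h import *
d=get_image("scene");cv2.imwrite("pics/scene3.png",cv2.resize(d["frame"][80:330,250:500,::-1],(600,600)))
E
```

```text
time: 9.0
position: [0.5126, 0.099, 0.1537]
tool_rot: [3.139, 0.129, 0.001]
ft_force: [0.0, -0.8, 2.1]
grip_width: 0.009
grip_force: 1.0
time: 9.83
position: [0.5126, 0.0989, 0.1536]
tool_rot: [3.139, 0.129, 0.0]
ft_force: [0.6, 0.1, 2.4]
grip_width: 0.006
grip_force: 1.0
```

View pics/scene3.png

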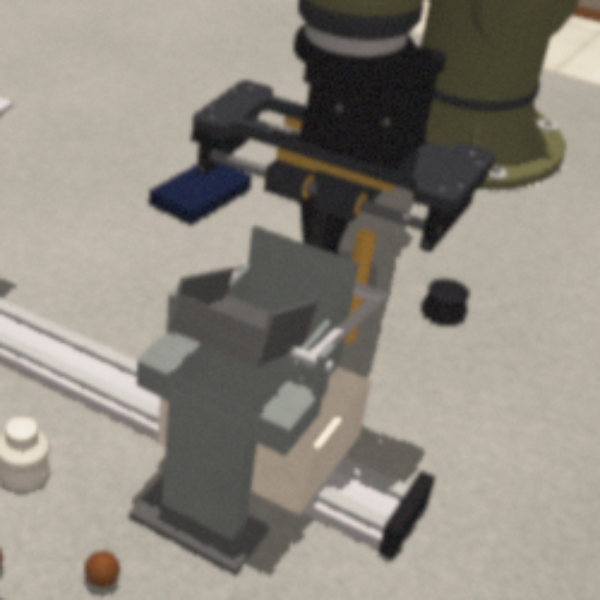

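The pan at (240,320) is tipped and the part I can see is empty. I'll raise the arm straight up, back it away so the top view is clear, and look into the box.

```bash
python3 -m jog '[{"claw":0,"dx":0,"dy":0,"dz":-10,"spin":0},{"claw":0,"dx":0,"dy":0,"dz":-20,"spin":0},{"claw":0,"dx":0,"dy":0,"dz":-30,"spin":0},{"claw":0,"dx":0,"dy":0,"dz":-40,"spin":0},{"claw":0,"dx":0,"dy":0,"dz":-55,"spin":0},{"claw":0,"dx":0,"dy":0,"dz":-80,"spin":0},{"claw":0,"dx":0,"dy":0,"dz":-110,"spin":0},{"claw":0,"dx":-40,"dy":0,"dz":-130,"spin":0},{"claw":0,"dx":-80,"dy":0,"dz":-130,"spin":0},{"claw":0,"dx":-80,"dy":0,"dz":-130,"spin":0},{"claw":0,"dx":-80,"dy":0,"dz":-130,"spin":0},{"claw":0,"dx":-80,"dy":0,"dz":-130,"spin":0},{"claw":0,"dx":-80,"dy":0,"dz":-130,"spin":0},{"claw":0,"dx":-80,"dy":0,"dz":-130,"spin":0}]'
python3 - <<'E'
from bench import *
from h import *
a=get_image("top")["frame"][170:320,160:300,::-1];d=get_image("wrist")["frame"][:,:,::-1]
a=cv2.resize(a,(390,418));d=cv2.resize(d,(400,300));d=cv2.copyMakeBorder(d,0,118,0,0,0)
cv2.imwrite("pics/end.png",np.hstack([a,d]))
E
```

```text
time: 11.05
position: [0.4333, 0.0924, 0.2831]
tool_rot: [-3.137, -0.129, 0.003]
ft_force: [-0.1, 0.3, 0.1]
grip_width: 0.003
grip_force: 0.0
```

View pics/end.png

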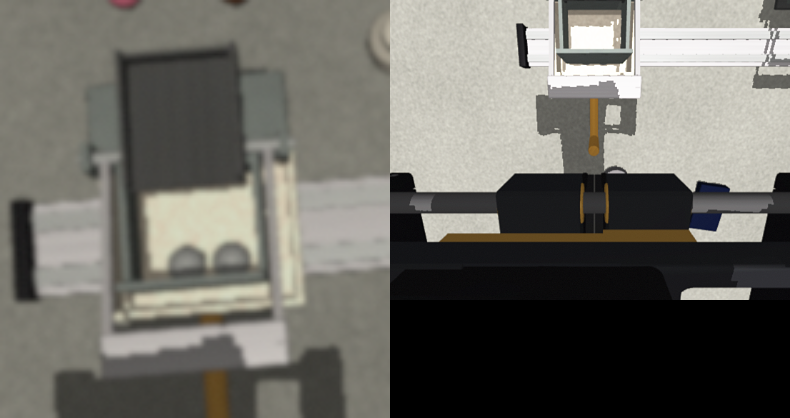

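The pan is empty. Both balls lie on the box floor (crop pixels (187,260) and (232,257)), the box is still under the spout, and the arm is clear of everything.

```bash
python3 -c "
from bench import *
print(close_job())"
```

```text
the job is handed in; nothing more can be done
None
```

I handed the job in: the box stands under the loaded (left) chute's spout, about 2 mm off centre by my measurement, both balls are in it, and the arm touches nothing; it took about 11 s of robot time, and no verdict came back.

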